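# Open the combination-locked utensil box

## Task

Unlock the steel box: as you face its sloping panel, turn the left dial to the mark with four dots and the right dial to the mark with two dots, then slide the box's lid straight back, away from the panel, as far as it goes. Leave both dials standing on the code and do not disturb the jars, mill and timer round the box.

Things in the scene. Friction and masses are not known exactly. Their poses are not given: they have to be found in the camera images.
- lockbox: Fixed steel lock box, 190 mm deep (x), 240 wide (y), 104 high, standing side-on with its panel turned to the robot's left. Origin: centre of underside; x from panel to back, y to the left of one facing the panel (away from the robot), z up. The flat panel slopes 30 deg from level, from 46 mm high at its front edge to 101 mm, 95 mm farther back: the dial axes lean 30 deg from vertical, to box -x.
- dial_left_grip (a point): On the axis of the left dial (facing the panel; that farther from the robot), 30 mm out from the panel. Black disc 54 mm across, 8 thick, with a grip bar across it 50 long, 14 wide, top 38 mm out from the panel. A small nose at the disc's edge and a white line mark the bar's pointer end. Axes: z out of the panel along the dial axis, x along the bar to the pointer end. Dial axes are 100 mm apart.
- dial_right_grip (a point): The same point and axes on the right dial (the one nearer the robot), which has the same shape and size.
- dial_left (a joint): Left dial, rad, 0 to 2.4, growing clockwise as seen facing the panel. Five marks of one to five dots stand round each dial, left to right: one dot at 0, two at 0.6, three at 1.2 (pointer straight up the slope), four at 1.8, five at 2.4. No clicks; it stays where left (friction 0.06 N m). It frees the lid within about 0.13 rad of four dots.
- dial_right (a joint): Right dial, same scale and marks; it frees the lid within about 0.13 rad of two dots.
- lid_handle (a point): Middle of the lid's handle bar: a round dark steel bar 10 mm thick and 100 mm long, along the box's y, on two posts, its centre 40 mm above the lid and 140 mm above the bench. Axes as the box's. It moves with the lid.
- lid (a joint): Lid travel in m along the box's +x (level, away from the panel): 0 shut, 0.06 fully open at its stop. Sliding friction about 2 N. While either dial is off its mark the lid is held after about 4 mm.
- spice_a: Spice jar with a round lid, 45 mm wide, 106 high, standing loose before the panel; origin at the centre of its underside.
- spice_b: Another spice jar of the same size, beyond the box's far side.
- pepper_mill: Wooden pepper mill, 58 mm wide, 160 high, standing loose behind the lid end of the box; origin at the centre of its underside.
- timer: Round kitchen timer, 68 mm wide, 50 high, standing loose on the robot's side of the box; origin at the centre of its underside.

How it is judged:
By the outcome, as a careful person would: the job done as asked, in the order asked, and still so for the second after the job is handed in, with the robot touching nothing.
It also fails if it takes over 53 s, if anything falls off the work surface, if the arm or the gripper's body presses on something with over 40 N, if the wrist force passes 120 N, or if a joint passes its speed limit or range.

## Robot

A 6-joint arm with a two-finger parallel gripper is mounted at the origin on a cart in front of the work surface, level with it; the furniture and walls round the work are solid. World frame = base frame: x ahead of the robot, y to its left, z up, the work surface at z = 0. Lengths are in m, angles in rad, forces in N, time in s.
With the tool pointing down it reaches from about 0.425 to 0.95 m from the base axis. Payload 3.5 kg.
Tool frame: the origin (TCP) lies midway between the tips of the shut fingers; the grasp point (between the pads) lies 19 mm behind it; x points along the fingers, y is the direction in which the jaws open and shut, and the axes are right-handed (so a half turn about x gives the same grasp; the last joint's range is limited). The gripper opens to 85 mm and grips with 20 to 120 N. Pads are 22 mm wide; open, the fingers measure 114 mm over their backs; the gripper's body (76 mm by 85 mm) begins 54 mm behind the grasp point. The pads swing forward as they close: fully open they stand 13 mm farther back than shut.
Start: joints at [1.088, 0.286, 1.577, -0, 1.279, -0.15], TCP at [0.22, 0.638, 0.231] pointing down, gripper open.
Joint ranges: [-2.77, 2.77], [-0.9, 2.22], [0.21, 2.48], [-1.53, 4.67], [0.24, 2.81], [-2.84, 2.84]. Speed limits (rad/s): [2.79, 2.79, 3.14, 3.14, 3.14, 3.14].

## Interface

Orientations are given as a unit quaternion [x, y, z, w].
In Python, from plant import ctrl, vision gives the robot as it stands. The module is installed in compiled form; this text tells all that it offers.
- The arm moves only by the tool play_rows, never from a script. Its arguments are lists of equal length, an entry for each row: "claw": the closure in counts, from 0 (fully open) to 255 (shut); "travel": the shift along the tool's x, y, z in m, a list of three; "dr": the turn, a rotation vector about the tool's x, y, z in rad, a list of three. In form: {"claw": [claw, ...], "travel": [[tx, ty, tz], ...], "dr": [[wx, wy, wz], ...]}. A call has 1 to 20 rows; each row is the pose to reach, as a shift and turn from the pose measured when the call began, along the tool's axes at that moment; what a row does not reach only later rows make up. A row lasts 1/10 s, in which the tool goes at most 50 mm and 8.59 degrees, less where a joint would pass 70% of its speed; a pose out of reach is approached as far as the arm can. A call with a gripper value outside its range is refused whole. The fingers move at their own pace and stop on an object; "force" is the grip in N (left out, the last holds). Time passes only in rows, so rows that repeat a pose let the fingers close. It gives the time, the measured TCP pose, the force and the opening at its end, in the units of the state.
- ctrl.get_state(): the state, without advancing time (a new reading comes with each control period).
- vision.read_camera(name): name is "side" or "top" or "wrist"; returns a dict with "img" (480x640x3 uint8, red, green, blue), "range_z" (480x640 float32, m along the optical axis (not along the pixel's ray), 0 where there is no reading), "K" (3x3 intrinsics, pixels), "world_to_cam" (4x4, takes a point from world to camera coordinates). Camera axes: x right, y up, looking along -z (the intrinsics and any distortion apply to the point x, -y, -z); pixel columns grow to the right and rows downward; lengths in m; the calibration is good to about 2 mm. The wrist camera is an equidistant fisheye: a pixel r from the principal point sees the ray r / f radians off the axis. A picture is of the moment at which its call begins.
- ctrl.sign_off(): hands the job in, once; it reports no verdict.
The state is a dict: "time": time; "qpos": joint angles; "dq": joint speeds; "joint_efforts": joint torques, N m; "eef_pos": TCP position; "tcp_rot": TCP orientation; "contact_force": force on the tool from outside, world axes, zero at the start; "wrist_torque": the same for the moment, N m; "opening": opening from 0.0 (shut) to 1.0 (fully open).
Only numpy, scipy, OpenCV 4.12 (cv2) and the standard library are available. Lean on these libraries where they do the work, as an engineer would, in place of code of your own. Each camera call takes 0.05 s, during which the arm holds its last target.

## Working session

There is one attempt and no reset: what is moved stays moved. The work goes in short steps, Python scripts to look and compute and a tool call to move; the robot and the scene stay as the last step left them, time stands still between calls to the robot, and variables do not carry over. Pictures are saved under pics/ and viewed, and the job is handed in when it is done.

Besides the shell and the picture viewer there is one more tool, called after "Request:" in YAML: its name, and indented under it one key for each argument. play_rows: Moves the arm, as the interface text tells. Its arguments: {"type":"object","properties":{"claw":{"type":"array","items":{"type":"number"}},"travel":{"type":"array","items":{"type":"array","items":{"type":"number"}}},"dr":{"type":"array","items":{"type":"array","items":{"type":"number"}}},"force":{"type":"number"}},"required":["claw","travel","dr"]}

```bash
mkdir -p pics; ls; cat > h.py <<'E'
import numpy as np,cv2
from plant import ctrl,vision
from scipy.spatial.transform import Rotation as R
def cam(n,save=None):
    d=vision.read_camera(n)
    if save: cv2.imwrite('pics/'+save,d['img'][:,:,::-1])
    np.savez('/tmp/'+n+'.npz',**d)
    return d
def cloud(d):
    K=d['K'];z=d['range_z'];v,u=np.mgrid[:480,:640]
    X=(u-K[0,2])/K[0,0]*z;Y=(v-K[1,2])/K[1,1]*z
    P=np.stack([X,-Y,-z,np.ones_like(z)],-1)
    W=P@np.linalg.inv(d['world_to_cam']).T
    W[z==0]=np.nan
    return W[...,:3]
E
python3 - <<'E'
from h import *
for n in('side','top','wrist'):
    d=cam(n,n+'1.png');print(n,d['K'].tolist(),np.round(np.linalg.inv(d['world_to_cam']),3).tolist(),[k for k in d])
print(ctrl.get_state())
E
```

```text
pics
side [[513.903424387745, 0.0, 320.5907244592339], [0.0, 513.903424387745, 238.12355845991985], [0.0, 0.0, 1.0]] [[-0.995, 0.064, -0.074, 0.493], [-0.096, -0.484, 0.87, 0.974], [0.02, 0.873, 0.488, 0.646], [0.0, 0.0, 0.0, 1.0]] ['img', 'range_z', 'K', 'world_to_cam']
top [[454.4440324985818, 0.0, 311.15290430244005], [0.0, 454.4440324985818, 234.0494995641965], [0.0, 0.0, 1.0]] [[0.017, 0.985, -0.174, 0.388], [-0.999, 0.012, -0.032, 0.024], [-0.029, 0.174, 0.984, 0.996], [0.0, 0.0, 0.0, 1.0]] ['img', 'range_z', 'K', 'world_to_cam']
wrist [[371.64829954431775, 0.0, 316.1672182870082], [0.0, 371.64829954431775, 241.7432201325692], [0.0, 0.0, 1.0]] [[0.327, -0.912, -0.246, 0.157], [0.945, 0.315, 0.088, 0.659], [-0.002, -0.261, 0.965, 0.374], [0.0, 0.0, 0.0, 1.0]] ['img', 'range_z', 'K', 'world_to_cam']
{'time': 0.15, 'qpos': array([ 1.08799426e+00,  2.87017909e-01,  1.57782378e+00,  1.34234633e-05,
        1.27860512e+00, -1.49997090e-01]), 'dq': array([ 0.0015917 , -0.00190185, -0.00338961, -0.0012336 , -0.0035953 ,
       -0.00036846]), 'joint_efforts': array([ 9.61505466e-04, -4.06604612e+01, -2.93143129e+01, -1.14386505e-04,
        3.93388822e-03, -1.93547791e-06]), 'eef_pos': array([0.22024972, 0.63752221, 0.23023694]), 'tcp_rot': array([ 0.11650177,  0.69754729, -0.11774495,  0.69713072]), 'contact_force': array([ 0.03925959,  0.13432013, -0.2932672 ]), 'wrist_torque': array([-0.03782235, -0.02943841,  0.02611893]), 'opening': 0.9995193080167587}
```

View pics/side1.png

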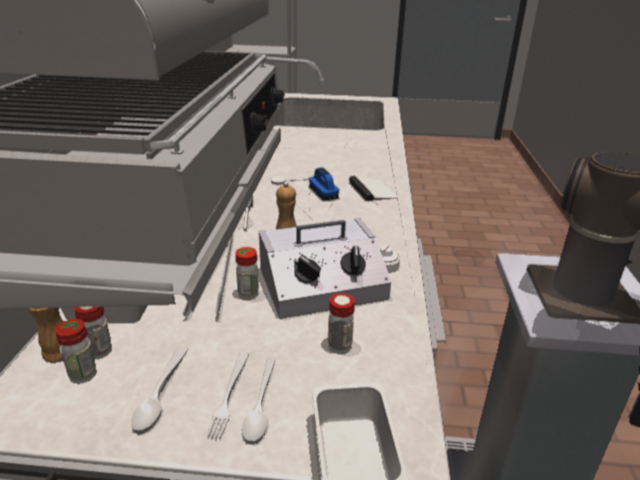

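View pics/top1.png

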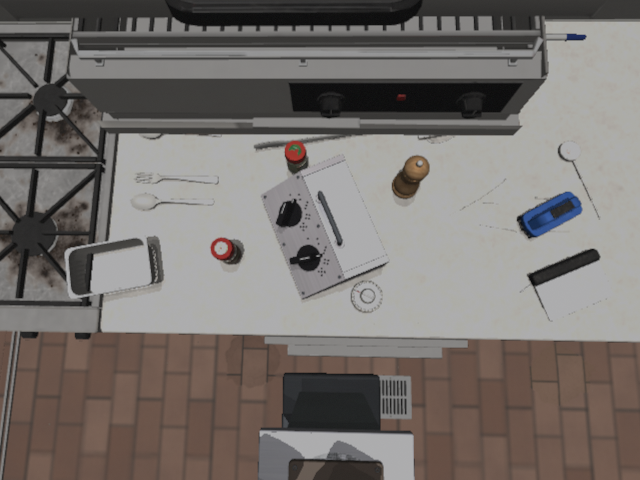

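```bash
python3 - <<'E'
from h import *
for n,(a,b,c,e) in {'side':(200,340,220,410),'top':(130,320,200,450)}.items():
    d=dict(np.load('/tmp/'+n+'.npz'))
    im=d['img'][a:b,c:e,::-1]
    s=min(800/(e-c),600/(b-a));cv2.imwrite(f'pics/{n}1z.png',cv2.resize(im,None,fx=s,fy=s,interpolation=cv2.INTER_CUBIC)); print(s)
E
```

```text
4.2105263157894735
3.1578947368421053
```

View pics/wrist1.png

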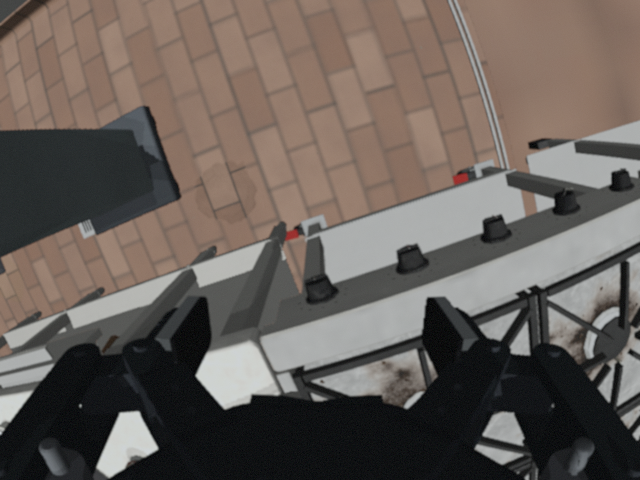

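View pics/side1z.png

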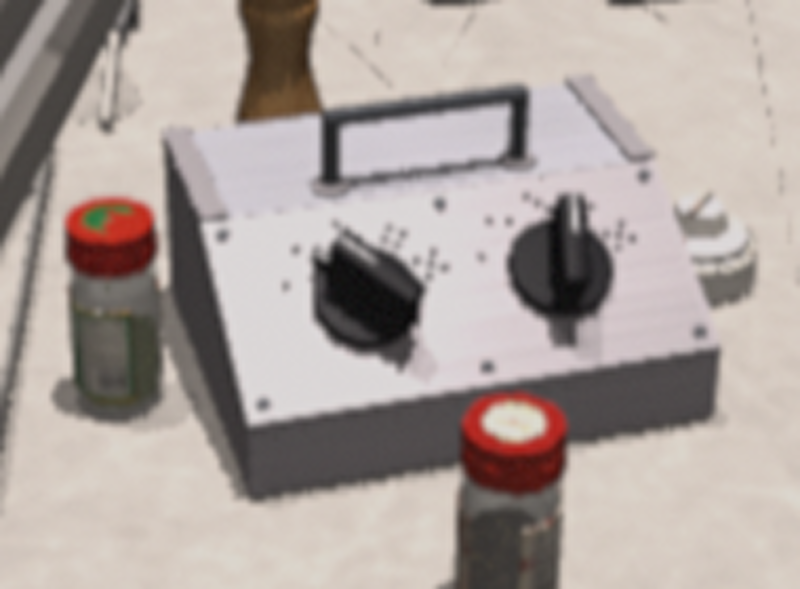

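View pics/top1z.png

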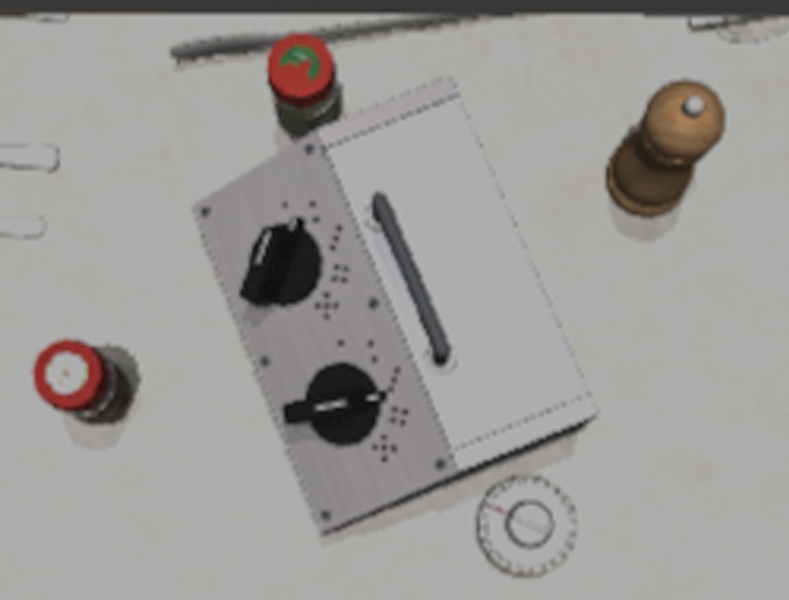

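```bash
cat > fit.py <<'E'
from h import *
from scipy.optimize import least_squares
def proj(d,P):
    P=np.atleast_2d(P);c=(d['world_to_cam']@np.c_[P,np.ones(len(P))].T).T
    K=d['K'];return np.c_[K[0,0]*c[:,0]/-c[:,2]+K[0,2],K[1,1]*-c[:,1]/-c[:,2]+K[1,2]]
def box2w(p,B): # p=(x,y,yaw)
    c,s=np.cos(p[2]),np.sin(p[2]);B=np.atleast_2d(B)
    return B@np.array([[c,-s,0],[s,c,0],[0,0,1]]).T+[p[0],p[1],0]
E
python3 - <<'E'
from fit import *
T=dict(np.load('/tmp/top.npz'));S=dict(np.load('/tmp/side.npz'))
h=.12
tb=[(-.095,h,.046),(-.095,-h,.046),(0,h,.101),(0,-h,.101),(.095,h,.104),(.095,-h,.104)]
tp=np.array([(193,207),(323,535),(320,133),(455,470),(452,77),(597,413)])/3.15789+[200,130]
sb=[(-.095,h,.046),(-.095,-h,.046),(-.095,h,0)]
sp=np.array([(248,424),(718,349),(250,497)])/4.2105+[220,200]
f=lambda p:np.r_[(proj(T,box2w(p,tb))-tp).ravel(),(proj(S,box2w(p,sb))-sp).ravel()]
r=least_squares(f,[.5,.0,-1.2]);print(r.x,np.round(r.fun.reshape(-1,2),1).tolist())
p=r.x
# depth check
for n,d in(('top',T),('side',S)):
    W=cloud(d);c,s=np.cos(p[2]),np.sin(p[2])
    L=(W-[p[0],p[1],0])@np.array([[c,-s,0],[s,c,0],[0,0,1]])
    m=(L[...,2]>.02)&(abs(L[...,0])<.13)&(abs(L[...,1])<.16)
    q=L[m]
    lid=q[(abs(q[:,1])<.1)&(q[:,0]>.055)&(q[:,0]<.085)];print(n,'lid z',np.percentile(lid[:,2],[10,50,90]))
    b=q[(abs(q[:,1])<.08)&(q[:,2]>.06)];print(n,'x ext',np.percentile(q[:,0],[1,99]),'y',np.percentile(q[:,1],[1,99]))
    pa=q[(q[:,0]<-.07)&(q[:,0]>-.09)&(abs(q[:,1])<.1)];A=pa[:,2]-.046-(pa[:,0]+.095)*55/95;print('panel resid',np.percentile(A,[10,50,90]))
    hd=q[q[:,2]>.125];
    hd=hd[hd[:,0]>-.0];print('handle',len(hd),np.round(np.percentile(hd,[2,50,98],axis=0),4).tolist())
    # dial bars: height out from panel
    n_=np.array([-.5,0,np.cos(np.pi/6)]);u_=np.array([np.cos(np.pi/6),0,.5])
    dh=(q-[-.095,0,.046])@n_; du=(q-[-.095,0,.046])@u_
    for sg in(1,-1):
        k=(dh>.03)&(dh<.045)&(q[:,1]*sg>.01)&(du<.1)&(du>0)
        P=np.c_[du[k],q[k,1]];
        if k.sum()<5: print(k.sum());continue
        w,V=np.linalg.eigh(np.cov(P.T));print('bar',sg,k.sum(),P.mean(0),'ext',np.ptp(P,axis=0),'dir',V[:,1],np.sqrt(w), 'h',np.percentile(dh[k],[10,50,90]))
W=cloud(S)
E
```

```text
[ 0.56615529  0.03164767 -1.17697443] [[-0.2, -1.0], [-1.0, -0.8], [-0.9, -1.3], [0.9, 0.8], [0.3, -0.8], [0.8, 0.8], [0.3, -0.2], [1.2, -0.8], [0.3, 1.1]]
top lid z [0.09699482 0.09987792 0.60890599]
top x ext [-0.09120183  0.12688831] y [-0.13971574  0.15875851]
panel resid [-0.00307085 -0.00073121  0.04150431]
handle 10807 [[0.0034, 0.0251, 0.1437], [0.0665, 0.1168, 0.4033], [0.1273, 0.158, 0.6101]]
bar 1 173 [0.0535016  0.04815568] ext [0.04428705 0.04037724] dir [-0.75011864 -0.66130328] [0.0041402  0.01451947] h [0.03265285 0.03655848 0.03856128]
bar -1 160 [ 0.0547008  -0.05060933] ext [0.0495027  0.02270137] dir [-0.9774409  0.2112091] [0.00400987 0.01485013] h [0.03394782 0.03643508 0.03861509]
side lid z [0.09901778 0.1004044  0.10169791]
side x ext [-0.09724371  0.12156836] y [-0.11739396  0.15859666]
panel resid [-0.00166544  0.0012854   0.04123395]
handle 2656 [[0.0054, -0.0364, 0.1372], [0.0541, 0.1345, 0.3551], [0.126, 0.159, 0.5623]]
bar 1 189 [0.05045034 0.05224165] ext [0.04307445 0.03938107] dir [-0.74562455 -0.66636629] [0.00415468 0.01450265] h [0.03370079 0.03749211 0.04006756]
bar -1 163 [ 0.05116748 -0.04597136] ext [0.04928913 0.02188571] dir [-0.97862858  0.20563583] [0.00412171 0.01471044] h [0.03348521 0.0377059  0.04005231]
```

```bash
python3 - <<'E'
from fit import *
T=dict(np.load('/tmp/top.npz'));S=dict(np.load('/tmp/side.npz'))
p=[.566,.0316,-1.177]
c,s=np.cos(p[2]),np.sin(p[2]);Rz=np.array([[c,-s,0],[s,c,0],[0,0,1]])
for n,d in(('top',T),('side',S)):
    W=cloud(d);L=(W-[p[0],p[1],0])@Rz
    k=(L[...,2]>.128)&(L[...,2]<.16)&(abs(L[...,0]-.03)<.04)&(abs(L[...,1])<.07)
    q=L[k];print(n,'handle',len(q),np.round(np.percentile(q,[3,50,97],axis=0),4).tolist())
    k=(W[...,2]>.17)&(W[...,0]>.3)&(abs(W[...,1]-.05)<.35)&(W[...,0]<1.1)
    q=W[k]
    for z in np.arange(.15,.75,.05):
        a=q[(q[:,2]>z)&(q[:,2]<z+.05)]
        if len(a)>20: print('hood z',round(z,2),len(a),'minx',np.round(np.percentile(a[:,0],[1,5]),3))
    # objects: jars by xy
    for nm,(lo,hi) in dict(jarsmill=(.05,.165)).items():
        k=(W[...,2]>lo)&(W[...,2]<hi)&((abs(L[...,0])>.1)|(abs(L[...,1])>.125))&(abs(L[...,0])<.35)&(abs(L[...,1])<.3)&(W[...,0]<.74)
        m=k.astype(np.uint8);N,lab,st,ce=cv2.connectedComponentsWithStats(m)
        for i in range(1,N):
            if st[i,4]>30:
                q=L[lab==i];print('obj',st[i,4],'box',np.round(np.percentile(q,[3,50,97],axis=0),3).tolist(),'world',np.round(np.median(W[lab==i],axis=0),3))
st=ctrl.get_state();print(R.from_quat(st['tcp_rot']).as_matrix().round(3))
E
```

```text
top handle 289 [[0.0115, -0.0515, 0.138], [0.0159, -0.0014, 0.1424], [0.021, 0.0501, 0.1462]]
hood z 0.2 5083 minx [0.71 0.71]
hood z 0.25 7015 minx [0.694 0.698]
hood z 0.3 6007 minx [0.704 0.708]
hood z 0.35 9823 minx [0.684 0.695]
hood z 0.4 23383 minx [0.715 0.717]
hood z 0.5 6118 minx [0.727 0.727]
hood z 0.55 2054 minx [0.667 0.668]
hood z 0.6 4268 minx [0.668 0.669]
obj 513 box [[-0.016, 0.141, 0.058], [0.004, 0.156, 0.104], [0.024, 0.182, 0.108]] world [0.711 0.089 0.104]
obj 775 box [[0.19, 0.007, 0.052], [0.204, 0.024, 0.137], [0.23, 0.049, 0.156]] world [ 0.666 -0.148  0.137]
obj 523 box [[-0.223, 0.007, 0.057], [-0.202, 0.024, 0.104], [-0.184, 0.047, 0.108]] world [0.511 0.227 0.104]
side handle 272 [[0.0093, -0.0488, 0.1298], [0.0133, 0.0042, 0.1419], [0.018, 0.0558, 0.1461]]
hood z 0.2 5818 minx [0.713 0.713]
hood z 0.25 6277 minx [0.696 0.709]
hood z 0.3 8099 minx [0.706 0.711]
hood z 0.35 9247 minx [0.691 0.713]
hood z 0.4 20206 minx [0.717 0.725]
hood z 0.5 4882 minx [0.729 0.73 ]
hood z 0.55 5747 minx [0.729 0.73 ]
obj 742 box [[0.188, 0.013, 0.053], [0.196, 0.036, 0.11], [0.215, 0.054, 0.15]] world [ 0.674 -0.136  0.11 ]
obj 676 box [[-0.019, 0.147, 0.052], [-0.012, 0.168, 0.089], [0.019, 0.187, 0.108]] world [0.717 0.107 0.089]
obj 928 box [[-0.228, 0.013, 0.052], [-0.22, 0.036, 0.091], [-0.19, 0.054, 0.108]] world [0.516 0.249 0.091]
[[-0.001  0.327  0.945]
 [-0.002  0.945 -0.327]
 [-1.    -0.002 -0.   ]]
```

```bash
cat > tgt.py <<'E'
from fit import *
import sys
p=[.566,.0316,-1.177]
c,s=np.cos(p[2]),np.sin(p[2]);xb=np.array([c,s,0]);yb=np.array([-s,c,0]);zb=np.array([0,0,1.])
n=-.5*xb+np.cos(np.pi/6)*zb;u=np.cos(np.pi/6)*xb+.5*zb
O=np.array([p[0],p[1],0])-.095*xb+.046*zb
def dial(side,q,out,du=.053):
    """TCP pose, 'out' m out of panel; q dial angle"""
    y0=.0505 if side=='L' else -.0485
    a=1.2-q   # pointer leftwards angle
    b=np.cos(a)*u+np.sin(a)*yb
    y=-np.sin(a)*u+np.cos(a)*yb
    x=-n; z=np.cross(x,y)
    return O+du*u+y0*yb+out*n, np.c_[x,y,z]
def rel(P,Rt):
    st=ctrl.get_state();R0=R.from_quat(st['tcp_rot']).as_matrix()
    print('t',round(st['time'],2),'tcp',st['eef_pos'].round(4),'q',st['qpos'].round(3),'F',st['contact_force'].round(1),'open',round(st['opening'],3))
    print('travel',(R0.T@(P-st['eef_pos'])).round(4).tolist(),'dr',R.from_matrix(R0.T@Rt).as_rotvec().round(4).tolist())
E
python3 - <<'E'
from tgt import *
print(dial('L',.475,.16)[0]);rel(*dial('L',.475,.16))
E
```

```text
[0.56309916 0.17019587 0.21106406]
t 0.15 tcp [0.2202 0.6375 0.2302] q [ 1.088  0.287  1.578  0.     1.279 -0.15 ] F [ 0.   0.1 -0.3] open 1.0
travel [0.0196, -0.3296, 0.4767] dr [0.1168, -0.3709, -0.3683]
```

Request:
play_rows:
  claw: [100, 100, 100, 100, 100, 100, 100, 100, 100, 100, 100, 100, 100, 100, 100, 100]
  travel:
    - [0.02, -0.33, 0.477]
    - [0.02, -0.33, 0.477]
    - [0.02, -0.33, 0.477]
    - [0.02, -0.33, 0.477]
    - [0.02, -0.33, 0.477]
    - [0.02, -0.33, 0.477]
    - [0.02, -0.33, 0.477]
    - [0.02, -0.33, 0.477]
    - [0.02, -0.33, 0.477]
    - [0.02, -0.33, 0.477]
    - [0.02, -0.33, 0.477]
    - [0.02, -0.33, 0.477]
    - [0.02, -0.33, 0.477]
    - [0.02, -0.33, 0.477]
    - [0.02, -0.33, 0.477]
    - [0.02, -0.33, 0.477]
  dr:
    - [0.117, -0.371, -0.368]
    - [0.117, -0.371, -0.368]
    - [0.117, -0.371, -0.368]
    - [0.117, -0.371, -0.368]
    - [0.117, -0.371, -0.368]
    - [0.117, -0.371, -0.368]
    - [0.117, -0.371, -0.368]
    - [0.117, -0.371, -0.368]
    - [0.117, -0.371, -0.368]
    - [0.117, -0.371, -0.368]
    - [0.117, -0.371, -0.368]
    - [0.117, -0.371, -0.368]
    - [0.117, -0.371, -0.368]
    - [0.117, -0.371, -0.368]
    - [0.117, -0.371, -0.368]
    - [0.117, -0.371, -0.368]
  force: 40

```text
time: 1.75
eef_pos: [0.5626, 0.171, 0.2106]
tcp_rot: [0.004, 0.559, -0.301, 0.772]
contact_force: [-0.0, 0.5, -1.2]
opening: 0.606
```

```bash
python3 - <<'E'
from tgt import *
cam('wrist','w2.png')
rel(*dial('L',.475,.16));rel(*dial('L',.475,.05))
E
```

```text
t 1.8 tcp [0.5627 0.1709 0.2107] q [ 0.335  0.148  1.842 -0.57   1.18  -0.556] F [ 0.2  0.1 -0. ] open 0.607
travel [0.0001, -0.0006, 0.0007] dr [0.0015, 0.0006, -0.0011]
t 1.8 tcp [0.5627 0.1709 0.2107] q [ 0.335  0.148  1.842 -0.57   1.18  -0.556] F [ 0.2  0.1 -0. ] open 0.607
travel [0.1101, -0.0007, 0.0007] dr [0.0015, 0.0006, -0.0011]
```

View pics/w2.png

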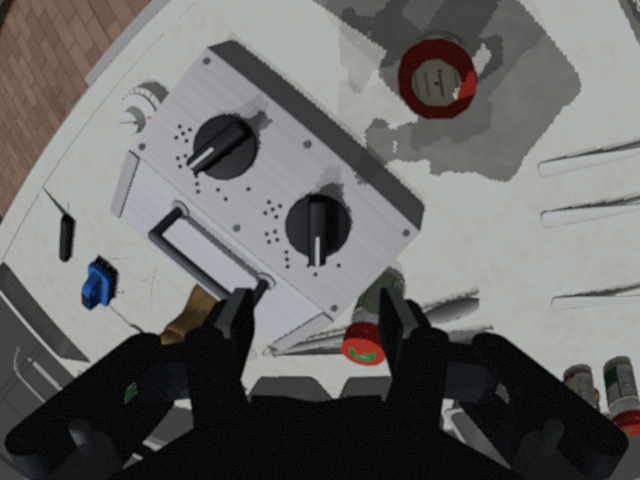

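```bash
cat >> tgt.py <<'E'
def fish(d,P):
    P=np.atleast_2d(P);c_=(d['world_to_cam']@np.c_[P,np.ones(len(P))].T).T
    v=np.c_[c_[:,0],-c_[:,1],-c_[:,2]];r=np.hypot(v[:,0],v[:,1]);th=np.arctan2(r,v[:,2])
    K=d['K'];return np.c_[K[0,0]*th*v[:,0]/r+K[0,2],K[1,1]*th*v[:,1]/r+K[1,2]]
def barpts(side,q,du=.053,**k):
    P,Rm=dial(side,q,0,du);b=np.cos(1.2-q)*u+np.sin(1.2-q)*yb;w=np.cross(n,b)
    return [P+.038*n+a*b+e*w for a,e in((.025,.007),(.025,-.007),(-.025,-.007),(-.025,.007))],[P+.008*n+.027*(np.cos(t)*u+np.sin(t)*yb) for t in np.linspace(0,6.28,40)]
def overlay(name,d,qs,crop,out):
    im=d['img'][:,:,::-1].copy();a,b_,c0,e=crop;s=min(800/(e-c0),600/(b_-a))
    im=cv2.resize(im[a:b_,c0:e],None,fx=s,fy=s,interpolation=cv2.INTER_CUBIC)
    pr=fish if name=='wrist' else proj
    for sd,q in qs.items():
        for pts,col in zip(barpts(sd,q),((0,255,0),(0,255,255))):
            uv=((pr(d,pts)-[c0,a])*s).astype(int);cv2.polylines(im,[uv],True,col,1)
    cv2.imwrite('pics/'+out,im)
E
python3 - <<'E'
from tgt import *
overlay('wrist',dict(np.load('/tmp/wrist.npz')),{'L':.475,'R':1.41},(80,290,140,420),'w2o.png')
E
```

```text
(no output)
```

View pics/w2o.png

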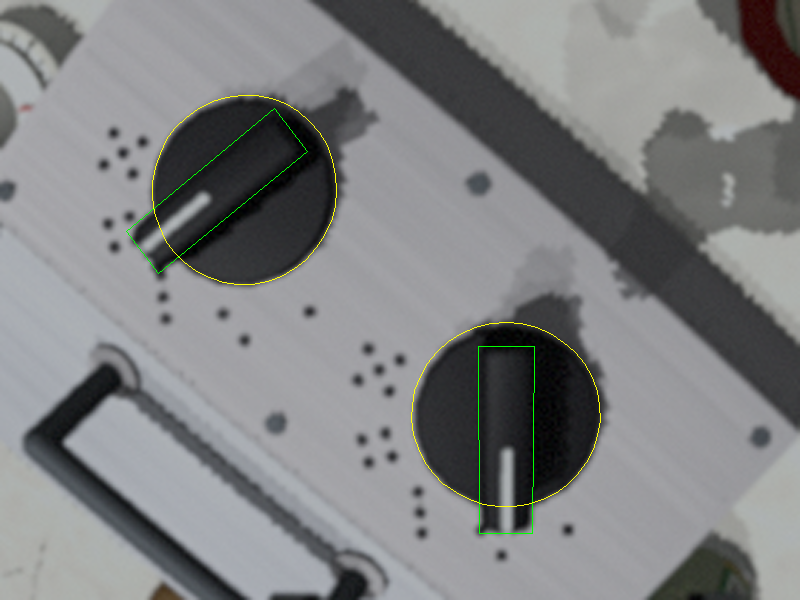

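Request:
play_rows:
  claw: [100, 100, 100, 100, 100, 100, 255, 255, 255, 255, 255]
  travel:
    - [0.04, 0, 0]
    - [0.08, 0, 0]
    - [0.11, 0, 0]
    - [0.13, 0, 0]
    - [0.147, 0, 0]
    - [0.147, 0, 0]
    - [0.147, 0, 0]
    - [0.147, 0, 0]
    - [0.147, 0, 0]
    - [0.147, 0, 0]
    - [0.147, 0, 0]
  dr:
    - [0, 0, 0]
    - [0, 0, 0]
    - [0, 0, 0]
    - [0, 0, 0]
    - [0, 0, 0]
    - [0, 0, 0]
    - [0, 0, 0]
    - [0, 0, 0]
    - [0, 0, 0]
    - [0, 0, 0]
    - [0, 0, 0]
  force: 40

```text
time: 2.9
eef_pos: [0.592, 0.1041, 0.085]
tcp_rot: [0.004, 0.558, -0.301, 0.773]
contact_force: [-1.1, 3.2, 5.5]
opening: 0.151
```

```bash
python3 - <<'E'
from tgt import *
cam('wrist','w3.png')
rel(*dial('L',.475,.013));rel(*dial('L',1.8,.013))
E
```

```text
t 2.95 tcp [0.5919 0.1041 0.085 ] q [ 0.21   0.305  1.914 -0.66   0.929 -0.505] F [-2.6  3.8  6.3] open 0.153
travel [0.0018, -0.0014, -0.0004] dr [0.0006, 0.0027, -0.0031]
t 2.95 tcp [0.5919 0.1041 0.085 ] q [ 0.21   0.305  1.914 -0.66   0.929 -0.505] F [-2.6  3.8  6.3] open 0.153
travel [0.0018, -0.0014, -0.0004] dr [1.3256, 0.0002, -0.0044]
```

View pics/w3.png

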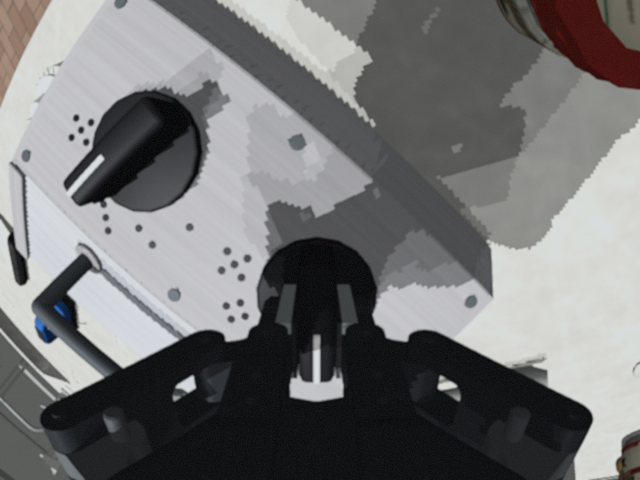

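Request:
play_rows:
  claw: [255, 255, 255, 255, 255, 255, 255, 255, 255, 255, 255, 255, 255, 255, 255]
  travel:
    - [-0.001, -0.001, 0]
    - [-0.001, -0.001, 0]
    - [-0.001, -0.001, 0]
    - [-0.001, -0.001, 0]
    - [-0.001, -0.001, 0]
    - [-0.001, -0.001, 0]
    - [-0.001, -0.001, 0]
    - [-0.001, -0.001, 0]
    - [-0.001, -0.001, 0]
    - [-0.001, -0.001, 0]
    - [-0.001, -0.001, 0]
    - [-0.001, -0.001, 0]
    - [-0.001, -0.001, 0]
    - [-0.001, -0.001, 0]
    - [-0.001, -0.001, 0]
  dr:
    - [0.06, 0, 0]
    - [0.16, 0, 0]
    - [0.27, 0, 0]
    - [0.38, 0, 0]
    - [0.49, 0, 0]
    - [0.6, 0, 0]
    - [0.71, 0, 0]
    - [0.82, 0, 0]
    - [0.93, 0, 0]
    - [1.04, 0, 0]
    - [1.15, 0, 0]
    - [1.25, 0, 0]
    - [1.325, 0, 0]
    - [1.325, 0, 0]
    - [1.325, 0, 0]

```text
time: 4.45
eef_pos: [0.5919, 0.1042, 0.0851]
tcp_rot: [0.48, 0.256, -0.579, 0.607]
contact_force: [5.4, 1.4, -5.3]
opening: 0.151
```

```bash
python3 - <<'E'
from tgt import *
cam('wrist','w4.png')
rel(*dial('L',1.8,.013))
E
```

```text
t 4.5 tcp [0.5919 0.1042 0.0851] q [ 0.209  0.303  1.916 -0.659  0.925  0.819] F [ 5.5  0.3 -5.2] open 0.155
travel [0.0019, -0.0008, 0.0012] dr [0.0007, -0.0053, -0.005]
```

View pics/w4.png

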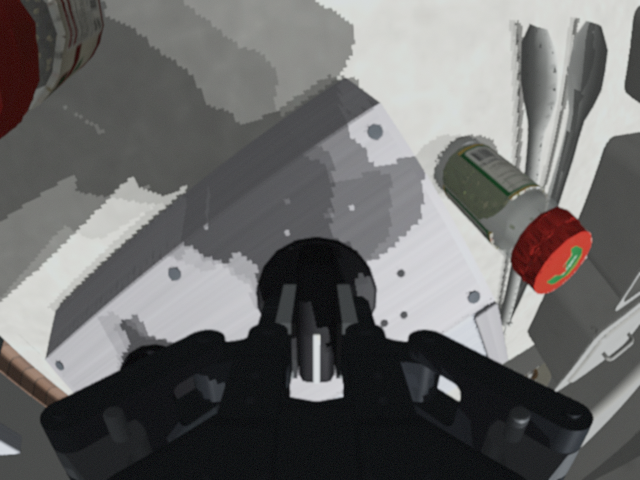

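Request:
play_rows:
  claw: [100, 100, 100, 100, 100, 100, 100, 100, 100]
  travel:
    - [0, 0, 0]
    - [0, 0, 0]
    - [0, 0, 0]
    - [0, 0, 0]
    - [-0.03, 0, 0]
    - [-0.07, 0, 0]
    - [-0.11, 0, 0]
    - [-0.13, 0, 0]
    - [-0.13, 0, 0]
  dr:
    - [0, 0, 0]
    - [0, 0, 0]
    - [0, 0, 0]
    - [0, 0, 0]
    - [0, 0, 0]
    - [0, 0, 0]
    - [0, 0, 0]
    - [0, 0, 0]
    - [0, 0, 0]

```text
time: 5.4
eef_pos: [0.5678, 0.1654, 0.202]
tcp_rot: [0.482, 0.255, -0.577, 0.608]
contact_force: [0.2, -0.2, -0.5]
opening: 0.608
```

```bash
python3 - <<'E'
from tgt import *
d=cam('wrist','w5.png')
overlay('wrist',d,{'L':1.8,'R':1.41},(60,340,140,460),'w5o.png')
rel(*dial('R',1.41,.13))
E
```

```text
t 5.45 tcp [0.5668 0.1644 0.1994] q [ 0.321  0.156  1.855 -0.577  1.147  0.771] F [-0.2 -0.7 -0.3] open 0.607
travel [0.0154, -0.0829, 0.0566] dr [-0.3899, -0.0053, -0.0093]
```

View pics/w5o.png

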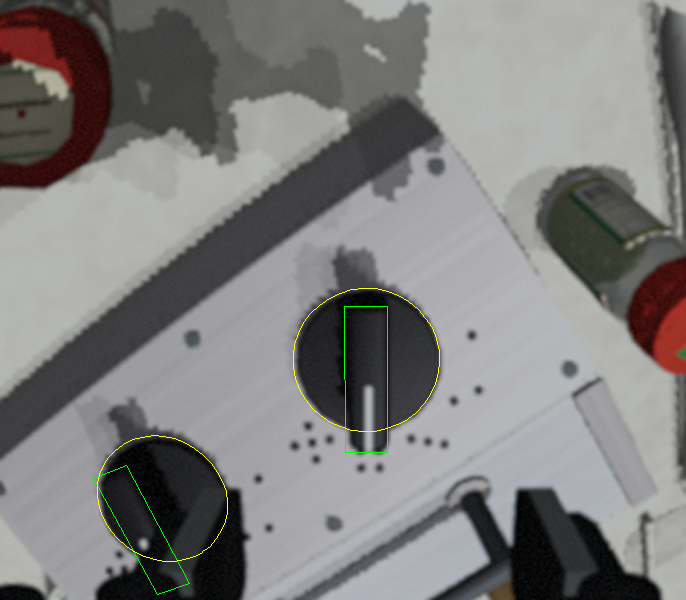

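Request:
play_rows:
  claw: [100, 100, 100, 100, 100]
  travel:
    - [0.0, -0.042, 0.029]
    - [0.0, -0.083, 0.057]
    - [0.0, -0.083, 0.057]
    - [0.0, -0.083, 0.057]
    - [0.0, -0.083, 0.057]
  dr:
    - [-0.13, 0, 0]
    - [-0.26, 0, -0.01]
    - [-0.39, -0.005, -0.01]
    - [-0.39, -0.005, -0.01]
    - [-0.39, -0.005, -0.01]

```text
time: 5.95
eef_pos: [0.4744, 0.1247, 0.1979]
tcp_rot: [0.352, 0.363, -0.523, 0.686]
contact_force: [1.1, 0.2, 0.2]
opening: 0.61
```

```bash
python3 - <<'E'
from tgt import *
d=cam('wrist','w6.png')
overlay('wrist',d,{'L':1.8,'R':1.41},(60,340,140,540),'w6o.png')
rel(*dial('R',1.41,.014))
E
```

```text
t 6.0 tcp [0.4749 0.1249 0.1984] q [ 0.304 -0.06   2.082 -0.579  1.14   0.376] F [ 0.2 -0.6 -0.1] open 0.608
travel [0.131, -0.0002, -0.0004] dr [-0.0026, -0.0004, 0.0009]
```

View pics/w6o.png

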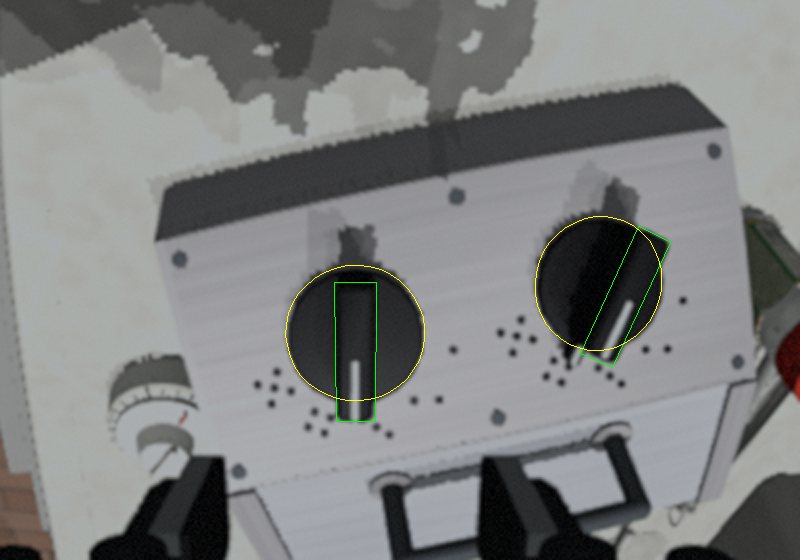

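Request:
play_rows:
  claw: [100, 100, 100, 100, 100, 255, 255, 255, 255, 255]
  travel:
    - [0.04, 0, 0]
    - [0.08, 0, 0]
    - [0.11, 0, 0]
    - [0.129, 0, 0]
    - [0.129, 0, 0]
    - [0.129, 0, 0]
    - [0.129, 0, 0]
    - [0.129, 0, 0]
    - [0.129, 0, 0]
    - [0.129, 0, 0]
  dr:
    - [0, 0, 0]
    - [0, 0, 0]
    - [0, 0, 0]
    - [0, 0, 0]
    - [0, 0, 0]
    - [0, 0, 0]
    - [0, 0, 0]
    - [0, 0, 0]
    - [0, 0, 0]
    - [0, 0, 0]
  force: 40

```text
time: 7.0
eef_pos: [0.4995, 0.0658, 0.0881]
tcp_rot: [0.353, 0.362, -0.523, 0.687]
contact_force: [-5.4, 1.6, 5.8]
opening: 0.156
```

```bash
python3 - <<'E'
from tgt import *
rel(*dial('R',.6,.014))
E
```

```text
t 7.0 tcp [0.4995 0.0658 0.0881] q [ 0.172  0.101  2.152 -0.68   0.888  0.432] F [-5.4  1.6  5.8] open 0.156
travel [0.0035, -0.0004, -0.0008] dr [-0.8137, 0.0001, 0.0008]
```

Request:
play_rows:
  claw: [255, 255, 255, 255, 255, 255, 255, 255, 255, 255, 255]
  travel:
    - [0, 0, 0]
    - [0, 0, 0]
    - [0, 0, 0]
    - [0, 0, 0]
    - [0, 0, 0]
    - [0, 0, 0]
    - [0, 0, 0]
    - [0, 0, 0]
    - [0, 0, 0]
    - [0, 0, 0]
    - [0, 0, 0]
  dr:
    - [-0.06, 0, 0]
    - [-0.16, 0, 0]
    - [-0.26, 0, 0]
    - [-0.36, 0, 0]
    - [-0.46, 0, 0]
    - [-0.56, 0, 0]
    - [-0.66, 0, 0]
    - [-0.75, 0, 0]
    - [-0.815, 0, 0]
    - [-0.815, 0, 0]
    - [-0.815, 0, 0]

```text
time: 8.1
eef_pos: [0.4999, 0.0662, 0.0881]
tcp_rot: [0.052, 0.539, -0.336, 0.771]
contact_force: [2.9, -0.9, -5.0]
opening: 0.154
```

```bash
python3 - <<'E'
from tgt import *
rel(*dial('R',.6,.014))
E
```

```text
t 8.1 tcp [0.4999 0.0662 0.0881] q [ 0.173  0.101  2.152 -0.681  0.886 -0.382] F [ 2.9 -0.9 -5. ] open 0.154
travel [0.0036, -0.0002, -0.001] dr [0.0002, 0.0007, -0.0012]
```

Request:
play_rows:
  claw: [100, 100, 100, 100, 100, 100, 100, 100, 100]
  travel:
    - [0, 0, 0]
    - [0, 0, 0]
    - [0, 0, 0]
    - [0, 0, 0]
    - [-0.03, 0, 0]
    - [-0.07, 0, 0]
    - [-0.11, 0, 0]
    - [-0.15, 0, 0]
    - [-0.15, 0, 0]
  dr:
    - [0, 0, 0]
    - [0, 0, 0]
    - [0, 0, 0]
    - [0, 0, 0]
    - [0, 0, 0]
    - [0, 0, 0]
    - [0, 0, 0]
    - [0, 0, 0]
    - [0, 0, 0]

```text
time: 9.0
eef_pos: [0.4735, 0.1379, 0.2245]
tcp_rot: [0.055, 0.535, -0.334, 0.774]
contact_force: [0.6, -0.3, 0.7]
opening: 0.608
```

```bash
python3 - <<'E'
from tgt import *
d=cam('wrist','w7.png')
overlay('wrist',d,{'L':1.8,'R':.6},(60,340,140,540),'w7o.png')
# handle pose: jaws along box x
for sg in (1,-1):
  hx=.0145;P=np.array([p[0],p[1],0])+hx*xb+np.array([0,0,.121]); y=sg*xb;x=-zb
  Rm=np.c_[x,y,np.cross(x,y)]
  rel(P+[0,0,.09],Rm)
E
```

```text
t 9.05 tcp [0.4724 0.1368 0.2216] q [ 0.33  -0.084  2.059 -0.569  1.183 -0.44 ] F [ 0.6  0.7 -0.9] open 0.608
travel [0.0834, -0.0315, 0.1268] dr [2.1123, 0.5616, -0.3082]
t 9.05 tcp [0.4724 0.1368 0.2216] q [ 0.33  -0.084  2.059 -0.569  1.183 -0.44 ] F [ 0.6  0.7 -0.9] open 0.608
travel [0.0834, -0.0315, 0.1268] dr [-0.9471, 0.2622, 0.4777]
```

View pics/w7o.png

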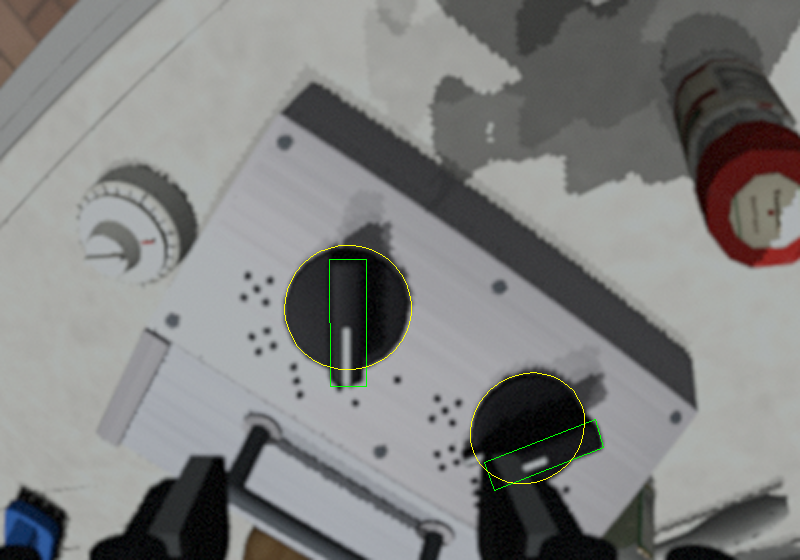

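Request:
play_rows:
  claw: [100, 100, 100, 100, 100, 100, 100, 100, 100, 100, 100]
  travel:
    - [0.01, -0.004, 0.02]
    - [0.02, -0.008, 0.03]
    - [0.032, -0.012, 0.05]
    - [0.045, -0.017, 0.07]
    - [0.058, -0.022, 0.09]
    - [0.07, -0.027, 0.11]
    - [0.083, -0.0315, 0.127]
    - [0.083, -0.0315, 0.127]
    - [0.083, -0.0315, 0.127]
    - [0.083, -0.0315, 0.127]
    - [0.083, -0.0315, 0.127]
  dr:
    - [-0.947, 0.262, 0.478]
    - [-0.947, 0.262, 0.478]
    - [-0.947, 0.262, 0.478]
    - [-0.947, 0.262, 0.478]
    - [-0.947, 0.262, 0.478]
    - [-0.947, 0.262, 0.478]
    - [-0.947, 0.262, 0.478]
    - [-0.947, 0.262, 0.478]
    - [-0.947, 0.262, 0.478]
    - [-0.947, 0.262, 0.478]
    - [-0.947, 0.262, 0.478]

```text
time: 10.15
eef_pos: [0.5708, 0.0189, 0.2106]
tcp_rot: [-0.138, 0.694, 0.138, 0.693]
contact_force: [-0.3, 0.4, 0.4]
opening: 0.606
```

```bash
python3 - <<'E'
from tgt import *
d=cam('wrist','w8.png')
im=d['img'][:,:,::-1].copy()
B=np.array([p[0],p[1],0])
ends=np.array([B+.0145*xb+e*yb+.14*zb for e in(-.05,0,.05)])
for a in fish(d,ends).astype(int): cv2.circle(im,tuple(int(v) for v in a),3,(0,255,0),1)
cv2.imwrite('pics/w8.png',im)
y=-xb;x=-zb;rel(B+.0145*xb+.121*zb,np.c_[x,y,np.cross(x,y)])
E
```

```text
t 10.2 tcp [0.5709 0.0191 0.2109] q [-0.144  0.077  1.855 -0.     1.21  -2.108] F [-0.6 -0.6 -0.5] open 0.61
travel [0.0899, -0.001, 0.0003] dr [-0.0002, -0.0004, -0.0]
```

View pics/w8.png

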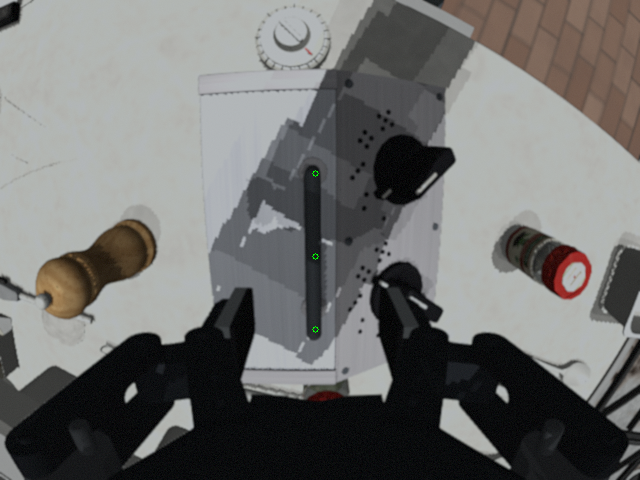

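Request:
play_rows:
  claw: [100, 100, 100, 100, 100, 255, 255, 255, 255, 255]
  travel:
    - [0.04, 0, 0]
    - [0.07, 0, 0]
    - [0.088, 0, 0]
    - [0.088, 0, 0]
    - [0.088, 0, 0]
    - [0.088, 0, 0]
    - [0.088, 0, 0]
    - [0.088, 0, 0]
    - [0.088, 0, 0]
    - [0.088, 0, 0]
  dr:
    - [0, 0, 0]
    - [0, 0, 0]
    - [0, 0, 0]
    - [0, 0, 0]
    - [0, 0, 0]
    - [0, 0, 0]
    - [0, 0, 0]
    - [0, 0, 0]
    - [0, 0, 0]
    - [0, 0, 0]
  force: 30

```text
time: 11.2
eef_pos: [0.5725, 0.0173, 0.1246]
tcp_rot: [-0.14, 0.692, 0.137, 0.695]
contact_force: [2.0, -4.5, 1.1]
opening: 0.101
```

Request:
play_rows:
  claw: [255, 255, 255, 255, 255, 255, 255]
  travel:
    - [0, -0.005, 0]
    - [0, -0.015, 0]
    - [0, -0.025, 0]
    - [0, -0.035, 0]
    - [0, -0.045, 0]
    - [0, -0.05, 0]
    - [0, -0.05, 0]
  dr:
    - [0, 0, 0]
    - [0, 0, 0]
    - [0, 0, 0]
    - [0, 0, 0]
    - [0, 0, 0]
    - [0, 0, 0]
    - [0, 0, 0]

```text
time: 11.9
eef_pos: [0.5927, -0.0304, 0.1247]
tcp_rot: [-0.141, 0.692, 0.136, 0.695]
contact_force: [3.1, -1.0, -5.7]
opening: 0.105
```

```bash
python3 - <<'E'
from tgt import *
st=ctrl.get_state();B=np.array([p[0],p[1],0]);e=st['eef_pos']-B
print(e@xb,e@yb,st['contact_force'],st['contact_force']@xb,st['opening'])
E
```

```text
0.06745651042661166 0.000852158452175902 [ 3.07804533 -0.96907663 -5.68122476] 2.075939141900095 0.10502861572087611
```

Request:
play_rows:
  claw: [255, 255, 255, 255, 255]
  travel:
    - [0, -0.004, 0]
    - [0, -0.008, 0]
    - [0, -0.01, 0]
    - [0, -0.011, 0]
    - [0, -0.011, 0]
  dr:
    - [0, 0, 0]
    - [0, 0, 0]
    - [0, 0, 0]
    - [0, 0, 0]
    - [0, 0, 0]

```text
time: 12.4
eef_pos: [0.596, -0.0382, 0.1247]
tcp_rot: [-0.139, 0.692, 0.138, 0.695]
contact_force: [-1.1, 7.6, -0.4]
opening: 0.102
```

```bash
python3 - <<'E'
from tgt import *
st=ctrl.get_state();B=np.array([p[0],p[1],0]);e=st['eef_pos']-B
print(e@xb,e@yb,st['contact_force'],st['contact_force']@xb,st['opening'])
E
```

```text
0.0759177826791755 0.0009164980802508069 [-1.06044756  7.59795488 -0.41251327] -7.423290886996399 0.10177800867418296
```

Request:
play_rows:
  claw: [255, 255, 255, 255]
  travel:
    - [0, -0.004, 0]
    - [0, -0.006, 0]
    - [0, -0.006, 0]
    - [0, -0.006, 0]
  dr:
    - [0, 0, 0]
    - [0, 0, 0]
    - [0, 0, 0]
    - [0, 0, 0]

```text
time: 12.8
eef_pos: [0.5959, -0.0381, 0.1246]
tcp_rot: [-0.134, 0.694, 0.142, 0.693]
contact_force: [-4.5, 16.4, 3.7]
opening: 0.105
```

```bash
python3 - <<'E'
from tgt import *
st=ctrl.get_state();B=np.array([p[0],p[1],0]);e=st['eef_pos']-B
print(e@xb,e@yb,st['contact_force'],st['contact_force']@xb,st['opening'])
E
```

```text
0.07583588164868532 0.0008750753411164299 [-4.49313318 16.43692668  3.65583986] -16.902830551919738 0.1047167362572535
```

Request:
play_rows:
  claw: [255, 100, 100, 100, 100, 100, 100, 100, 100, 100, 100]
  travel:
    - [0, 0, 0]
    - [0, 0, 0]
    - [0, 0, 0]
    - [0, 0, 0]
    - [0, 0, 0]
    - [-0.03, 0, 0]
    - [-0.07, 0, 0]
    - [-0.11, 0, 0]
    - [-0.14, 0, 0]
    - [-0.14, 0, 0]
    - [-0.14, 0, 0]
  dr:
    - [0, 0, 0]
    - [0, 0, 0]
    - [0, 0, 0]
    - [0, 0, 0]
    - [0, 0, 0]
    - [0, 0, 0]
    - [0, 0, 0]
    - [0, 0, 0]
    - [0, 0, 0]
    - [0, 0, 0]
    - [0, 0, 0]

```text
time: 13.9
eef_pos: [0.5967, -0.04, 0.2653]
tcp_rot: [-0.134, 0.694, 0.141, 0.693]
contact_force: [0.3, 0.0, -1.4]
opening: 0.607
```

```bash
python3 - <<'E'
from tgt import *
d=cam('wrist','w9.png')
s=cam('side')
overlay('side',s,{'L':1.8,'R':.6},(170,350,210,420),'s9.png')
W=cloud(s);L=(W-[p[0],p[1],0])@np.c_[xb,yb,zb]
k=(L[...,2]>.128)&(L[...,2]<.16)&(abs(L[...,0]-.06)<.06)&(abs(L[...,1])<.07)
q=L[k];print('handle',len(q),np.round(np.percentile(q,[3,50,97],axis=0),4).tolist())
n_=np.array([-.5,0,np.cos(np.pi/6)]);u_=np.array([np.cos(np.pi/6),0,.5])
q=L[(abs(L[...,0])<.13)&(abs(L[...,1])<.12)]
dh=(q-[-.095,0,.046])@n_; du=(q-[-.095,0,.046])@u_
for sg in(1,-1):
    k=(dh>.03)&(dh<.045)&(q[:,1]*sg>.01)&(du<.1)&(du>0);P=np.c_[du[k],q[k,1]]
    w,V=np.linalg.eigh(np.cov(P.T));v=V[:,1]*np.sign(V[0,1]);print(sg,k.sum(),'q',1.2-np.arctan2(v[1],v[0]))
st=ctrl.get_state();print(st['time'],st['contact_force'])
E
```

```text
handle 243 [[0.0685, -0.0483, 0.13], [0.072, 0.0051, 0.1421], [0.0778, 0.0562, 0.1459]]
1 166 q 1.7993584336159505
-1 176 q 0.5959155562234763
14.0 [ 0.44104673 -0.53802448  0.18308292]
```

View pics/s9.png

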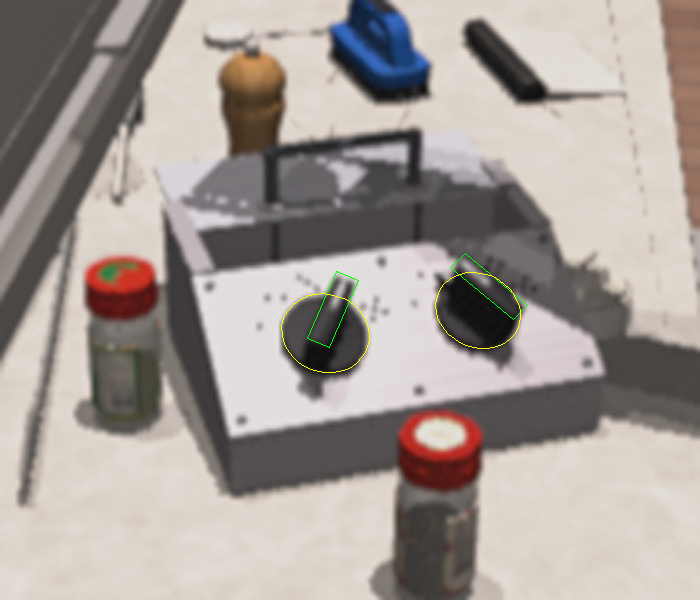

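View pics/w9.png

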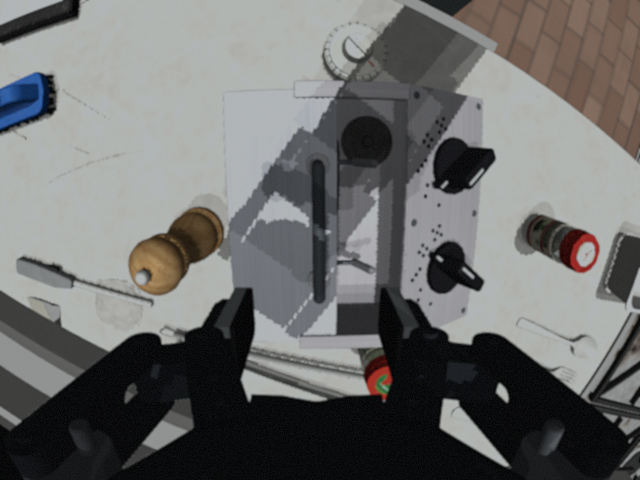

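```bash
python3 -c "
from plant import ctrl
print(ctrl.sign_off())"
```

```text
the job is handed in; nothing more can be done
None
```

The box is unlocked and open: I turned the left dial to four dots, then the right dial to two dots, then slid the lid back to its stop and drew the gripper clear. The job was handed in at about 14 s.

- **Dials:** the last side-camera depth reading gave 1.799 rad on the left (target 1.8) and 0.596 rad on the right (target 0.6).
- **Lid:** its handle had moved about 59 mm of the 60 mm travel, which is within camera accuracy. A last extra push moved it no further, and the force rose to about 17 N, so I took it to be at the stop.
- **Surroundings:** in the last pictures both jars, the mill and the timer were still standing where they were, judged by eye and not measured again. The robot was touching nothing.
- **Disagreements:** the top and side cameras differed by about 4 mm, so I used the mean. Both grasps fitted the dials on that basis. No check failed.

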